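# Load the rolling box, shut it and hold it tipped

## Robot

A 6-joint arm with a two-finger parallel gripper is mounted at the origin on the work surface. World frame = base frame: x ahead of the robot, y to its left, z up, the work surface at z = 0. Lengths are in m, angles in degrees, forces in N, time in s.
With the tool pointing down it reaches from about 0.425 to 1.125 m from the base axis. Payload 14.9 kg.
Tool frame: the origin (TCP) lies at the very end of the fingers, on their centre line; the grasp point (between the pads) lies 19 mm behind it; z points along the fingers, y is the line along which they close (so a half turn about z gives the same grasp; the last joint's range is limited). The gripper opens to 91 mm and grips with 3 to 60 N. Pads are 32 mm wide; open, the fingers measure 118 mm over their backs; the gripper's body (76 mm by 178 mm) begins 60 mm behind the grasp point.
Start: joints at [69.597, 21.709, 99.362, -0, 58.929, -1.908], TCP at [0.222, 0.664, 0.214] pointing down, gripper open.
Joint ranges: [-158.91, 158.91], [-42.39, 125.64], [0.06, 152.35], [-60.88, 240.88], [17.5, 164.5], [-176.32, 176.32]. Speed limits (degrees/s): [108.29, 108.29, 136.94, 180, 180, 180].

## Interface

Orientations are given as [roll, pitch, yaw] about the fixed x, y, z axes, in that order (R = Rz(yaw) Ry(pitch) Rx(roll)).
In Python, from cell import state, read_camera, sign_off gives the robot as it stands.
- The arm moves only by the shell command python3 -m inch 'ROWS' [FORCE]. ROWS is JSON, a list of rows, each an object of numbers: "dx", "dy", "dz": the shift along the world's x, y, z normalised to -1 to 1, where 1 is 0.3 m; "wx", "wy", "wz": the turn, a rotation vector about the world's x, y, z normalised to -1 to 1, where 1 is 45 degrees; "grip": the gripper's target within -1 to 1 (fully open at 1, half-way at 0, shut at -1). In form: [{"dx": .., "dy": .., "dz": .., "wx": .., "wy": .., "wz": .., "grip": ..}, ...]. A call has 1 to 20 rows; each row is the pose to reach, as a shift and turn from the pose commanded when the call began; what a row does not reach only later rows make up. A row lasts 1/8 s, in which the tool goes at most 62.5 mm and 10.7 degrees, less where a joint would pass 70% of its speed; a pose out of reach is approached as far as the arm can. A call with a number of a shift or a turn outside -1 to 1 is refused whole. A call with a gripper value outside its range is refused whole. The fingers move at their own pace and stop on an object; FORCE is the grip in N (left out, the last holds). Time passes only in rows, so rows that repeat a pose let the fingers close. It gives the time, the measured TCP pose, the force, the opening and the grip force at its end, in the units of the state.
- state(): the state, without advancing time (a new reading comes with each control period).
- read_camera(name): name is "scene" or "top" or "wrist"; returns a dict with "pixels" (400x640x3 uint8, red, green, blue), "intrinsics" (3x3 intrinsics, pixels), "D" ([k1, k2, p1, p2, k3] as OpenCV has them; the pictures are not rectified), "R" (3x3) and "t" (3): a world point X has camera coordinates R X + t; the wrist camera has in their place "hand_eye" (4x4, takes a point from camera to tool coordinates, whose origin is the TCP and whose axes are the flange's). Camera axes: x right, y down, z forward; pixel columns grow to the right and rows downward; lengths in m; the calibration is good to about 2 mm. A picture is of the moment at which its call begins: read the wrist's pose just before it. There is no depth.
- sign_off(): hands the job in; it is judged then, once.
The state is a dict: "t": time; "joint_positions": joint angles; "qvel": joint speeds; "effort": joint torques, N m; "tcp_pos": TCP position; "tcp_rot": TCP orientation; "wrist_force": force on the tool from outside, world axes, zero at the start; "torque": the same for the moment, N m; "grip_width": finger opening in m; "finger_force": force on a finger pad.
Only numpy, scipy, OpenCV 4.12 (cv2) and the standard library are available. Lean on these libraries where they do the work, as an engineer would, in place of code of your own. Each camera call takes 0.05 s, during which the arm holds its last target. There are 200 camera calls.

## Task

Get the rolling box ready to show: lay the small wooden roller crosswise in the open box, so that it can roll along it, and swing the lid shut while the box still sits in its cradle. Then draw the closed box up out of the cradle and tip it about 40 degrees with the hinge end uppermost, so that the roller runs down to the other end. Finish while still holding the box there, tipped, still and at least 10 cm clear of the shelf, and leave the other things on the shelf where they are.

Things in the scene. Friction and masses are not known exactly. Their poses are not given: they have to be found in the camera images.
- box: Beech box 120 long (x) x 56 wide (y) x 46 high mm, open on top, walls and floor 5 mm, about 0.16 kg plus the 0.03 kg lid; loose, sitting in the cradle. Origin: centre of its underside; x points along the box to the hinge end, z up. Inside it is 110 x 46 x 41 mm. At the start it points roughly away from the robot, at a yaw within 0.3 rad.
- lid (a joint): Lid hinge, rad: 0 shut, 1.6 to 1.9 at start (leaning back past upright, away from the box), stop at 2.0; axis: the box's y at box_hinge. Flat lid 4 mm thick, 56 wide, no handle (clear pane, beech frame); shut, its top is 50 mm above the box's underside. Swings easily, stays near upright; pushed from behind to under 1 rad it falls shut and then stays shut by its weight, also when tipped.
- box_hinge (a point): Middle of the lid's hinge line: top of the box's +x end, 60 mm along x from its centre and 46 mm above its underside.
- lid_edge (a point): Middle of the lid's free edge, 126 mm from the hinge; shut, the lid overhangs the end opposite the hinge by 6 mm.
- box_low (a point): Middle of the bottom edge at the end opposite the hinge (box x = -60 mm, z = 0); the lowest point when the hinge end is raised.
- cradle: Fixed dark wooden cradle, 140 x 72 mm: floor 6 mm thick on which the box stands, end walls 30 mm high and 6 mm thick beyond the box's ends, side lips only 14 mm high (outer faces 36 mm from the centre line); 2 to 4 mm play. Origin: centre of its underside on the shelf; axes as the box's. The box's long sides are open to the fingers above the lips.
- roller_center (a point): Centre of the plain beech roller, a cylinder 28 mm in diameter and 38 mm long, 18 g, loose; its x axis is the roller's axle. Starts lying on the rest with its centre 22 mm above the shelf, axle along the rest's x.
- rest: Fixed dark wooden rest under the roller, 70 (x) x 60 (y) x 8 mm high, with four 4 mm high ridges at the roller's two ends that keep it from rolling (none beside its middle 30 mm). Origin: centre of its underside on the shelf.
- dome: Clear glass dome paperweight, 60 mm across, 32 high, loose, to be left alone. Origin: centre of its underside.
- coin: Aluminium spinner coin, 48 mm across, 6 thick, lying flat, loose, to be left alone.
- bumpy: Pink hard silicone bumpy disc, 80 mm across, 15 high, loose, to be left alone.
- ring: Wooden ring, 72 mm across, 14 high, loose, to be left alone.
- cone: Wooden cone, 50 mm across, 58 high, loose, to be left alone.
- bowl: White ceramic bowl, 84 mm across, 35 high, loose, to be left alone.
There are look-alikes about, which are no part of the job. Leave any pink look-alike of the part that bears roller_center alone. Leave any yellow look-alike of the box alone.

How it is judged (in metres and radians):
On the way, in this order (a step that is already met when the one before it is completed fails the run):
1. the roller lies crosswise in the open box, let go, the box in its cradle (x of roller_center in the frame of box between -0.056 and 0.056 m and y of roller_center in the frame of box between -0.024 and 0.024 m and z of roller_center in the frame of box between 0.008 and 0.04 m and angle between the x axis of roller_center and the y axis of box, either way round below 0.4 rad and contact force between the fingers and roller below 0.1 N and distance between box and cradle below 0.02 m), for 0.2 s.
2. the lid is shut over the roller, the box still in its cradle (x of roller_center in the frame of box between -0.056 and 0.056 m and y of roller_center in the frame of box between -0.024 and 0.024 m and z of roller_center in the frame of box between 0.008 and 0.04 m and value of joint lid below 0.08 rad and distance between box and cradle below 0.02 m), for 0.2 s.
3. the shut box is drawn up clear of the cradle (x of roller_center in the frame of box between -0.056 and 0.056 m and y of roller_center in the frame of box between -0.024 and 0.024 m and z of roller_center in the frame of box between 0.008 and 0.04 m and value of joint lid below 0.08 rad and z of box in the frame of cradle above 0.05 m), for 0.1 s.
At the end, for the whole second after the job is handed in: Fingers hold the box still (under 0.03 m/s, 0.3 rad/s), off the cradle, its lowest end edge over 90 mm above the shelf, hinge end raised 25 to 60 degrees, sideways lean under 15 degrees, lid shut (under 0.08 rad), roller inside at the low end (over 30 mm from the middle) (x of roller_center in the frame of box between -0.056 and 0.056 m and y of roller_center in the frame of box between -0.024 and 0.024 m and z of roller_center in the frame of box between 0.008 and 0.04 m and value of joint lid below 0.08 rad and angle between box's own x axis and vertical between 0.52 and 1.13 rad and angle between box's own y axis and vertical between 1.31 and 1.83 rad and x of roller_center in the frame of box below -0.03 m and height (world z) of box_low above 0.09 m and linear speed of box below 0.03 m/s and angular speed of box below 0.3 rad/s and contact force between the fingers and box above 1 N and contact force between box and cradle below 0.1 N); the arm keeps its last pose, push and grip.
It fails at once if a bystander (dome, coin, bumpy disc, ring, cone or bowl) is moved by more than 30 mm (distance of any of dome, coin, bumpy, ring, cone, bowl from where it was at the start of the episode above 0.03 m).
It also fails if it takes over 72 s, if anything falls off the work surface, if the arm or the gripper's body presses on something with over 40 N, if the wrist force passes 120 N, or if a joint passes its speed limit or range.

## Working session

There is one attempt and no reset: what is moved stays moved. The work goes in short steps, Python scripts to look and compute and a shell command to move; the robot and the scene stay as the last step left them, time stands still between calls to the robot, and variables do not carry over. Pictures are saved under pics/ and viewed, at most 10 in all, crops included, and the job is handed in when it is done.

```bash
mkdir -p pics; ls; cat > h.py <<'E'
import numpy as np, cv2
from cell import state, read_camera
from scipy.spatial.transform import Rotation as Ro
def grab(n):
    s=state(); c=read_camera(n)
    if 'hand_eye' in c:
        H=np.array(c['hand_eye']); T=np.eye(4); T[:3,:3]=Ro.from_euler('xyz',s['tcp_rot'],degrees=True).as_matrix(); T[:3,3]=s['tcp_pos']
        W=T@H; c['R']=W[:3,:3].T; c['t']=-W[:3,:3].T@W[:3,3]
    c={k:np.array(v) for k,v in c.items()}
    c['C']=-c['R'].T@c['t']; return c
def rays(c,px):
    u=cv2.undistortPoints(np.array(px,float).reshape(-1,1,2),c['intrinsics'],c['D']).reshape(-1,2)
    d=np.c_[u,np.ones(len(u))]@c['R']; return d/np.linalg.norm(d,axis=1,keepdims=True)
def onplane(c,px,z):
    d=rays(c,px); return c['C']+d*((z-c['C'][2])/d[:,2])[:,None]
def proj(c,X):
    return cv2.projectPoints(np.array(X,float).reshape(-1,3),cv2.Rodrigues(c['R'])[0],c['t'],c['intrinsics'],c['D'])[0].reshape(-1,2)
def tri(cs,pxs):
    A=np.zeros((3,3));b=np.zeros(3)
    for c,p in zip(cs,pxs):
        d=rays(c,[p])[0];M=np.eye(3)-np.outer(d,d);A+=M;b+=M@c['C']
    X=np.linalg.solve(A,b); return X,[np.linalg.norm(np.cross(X-c['C'],rays(c,[p])[0])) for c,p in zip(cs,pxs)]
def save(n,im,s=1):
    cv2.imwrite('pics/'+n+'.png',cv2.resize(im[:,:,::-1],None,fx=s,fy=s,interpolation=cv2.INTER_CUBIC))
E
python3 - <<'E'
from h import *
import pickle
print(state())
d={n:grab(n) for n in('scene','top','wrist')}
pickle.dump(d,open('c0.pkl','wb'))
for n in d: save(n+'0',d[n]['pixels']); print(n,d[n]['C'],d[n]['R'][2])
E
```

```text
pics
{'t': 0.0, 'joint_positions': array([ 6.95959866e+01,  2.17384950e+01,  9.93927380e+01, -1.40558823e-03,
        5.89279275e+01, -1.90753782e+00]), 'qvel': array([-0.01036425, -0.0173548 , -0.04231374,  0.01252442, -0.10447558,
        0.11825634]), 'effort': array([-1.90438674e-03, -7.63737488e+01, -4.34351850e+01,  6.49864809e-02,
        4.27138817e-02, -1.04655803e-04]), 'tcp_pos': array([0.2219516 , 0.66349731, 0.21331331]), 'tcp_rot': array([-1.79940832e+02, -7.66757893e-04,  1.61504250e+02]), 'wrist_force': array([ 0.29627617, -0.33929977, -0.19790323]), 'torque': array([ 0.01167689, -0.02665821, -0.03762984]), 'finger_force': 0.0, 'grip_width': 0.09135666185388366}
scene [1.08739586 0.17259703 0.99237969] [-0.4590969  -0.16620079 -0.87270117]
top [ 0.50775987 -0.00382391  1.01521623] [ 0.0621415   0.0096335  -0.99802086]
wrist [0.14328809 0.68971764 0.38390269] [ 0.27363986 -0.09275205 -0.95734962]
```

View pics/top0.png

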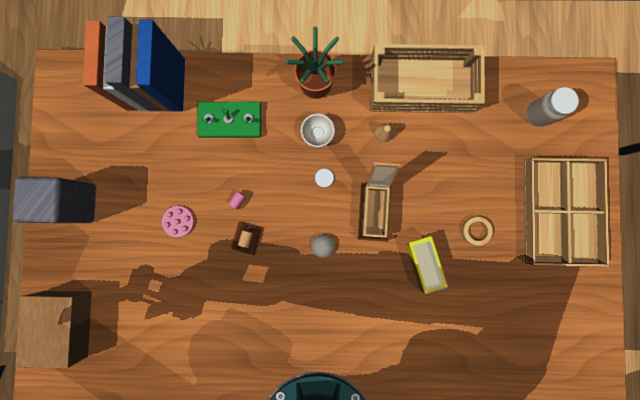

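View pics/scene0.png

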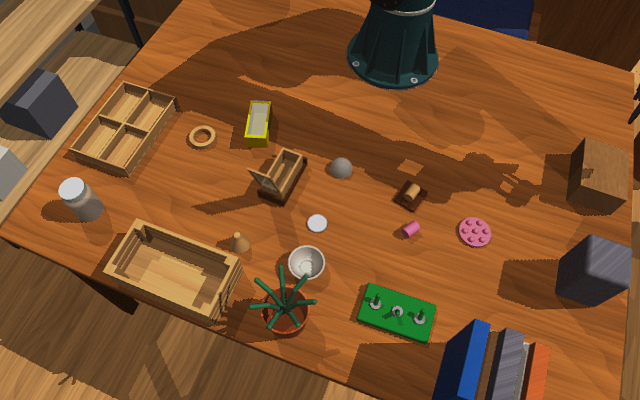

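The top view shows two roller candidates: beech on the dark rest at (246,239) and pink at (237,200). It also shows two boxes: beech with an open lid in a dark cradle at (376,210) and yellow at (428,264). The beech ones fit the description. I'll confirm that in an enlarged crop and make a rough triangulation.

```bash
python3 - <<'E'
from h import *
import pickle
d=pickle.load(open('c0.pkl','rb')); a,b=d['top'],d['scene']
for n,p,q in [('roller',(246,239),(411,193)),('pink',(237,200),(411,230)),('cradle',(376,210),(283,178)),('dome',(323,245),(341,167)),('yellow',(428,264),(258,122)),('cone',(388,130),(238,239)),('coin',(324,178),(317,223))]:
    print(n,*tri([a,b],[p,q]))
print('tcp px',proj(a,[state()['tcp_pos']]),proj(b,[state()['tcp_pos']]))
t=a['pixels']; s=b['pixels']
c1=cv2.resize(t[150:270,215:455],(800,400),interpolation=cv2.INTER_CUBIC)
c2=cv2.resize(s[130:220,240:440],(444,200),interpolation=cv2.INTER_CUBIC)
o=np.zeros((600,800,3),np.uint8);o[:400]=c1;o[400:,:444]=c2
save('crop1',o)
E
```

```text
roller [0.46763871 0.18574598 0.01134293] [np.float64(0.00022265288273239024), np.float64(0.00022265288273237325)]
pink [0.56487266 0.21317224 0.00628928] [np.float64(0.0005280897258877151), np.float64(0.000528089725887764)]
cradle [ 0.54512839 -0.13457674  0.01035164] [np.float64(0.0033292999658557044), np.float64(0.0033292999658556715)]
dome [ 0.45596053 -0.00628386  0.00606156] [np.float64(0.0003676289908235289), np.float64(0.00036762899082356176)]
yellow [ 0.41585249 -0.2614808   0.02873459] [np.float64(0.001497783548875339), np.float64(0.0014977835488752503)]
cone [ 0.74525001 -0.16097848  0.02401838] [np.float64(0.003003393328625115), np.float64(0.0030033933286250794)]
coin [ 0.62586202 -0.00616922 -0.00245461] [np.float64(5.65203152457074e-05), np.float64(5.652031524573343e-05)]
tcp px [[-22.56066577 364.89281935]] [[650.42533328 129.51716412]]
```

View pics/crop1.png

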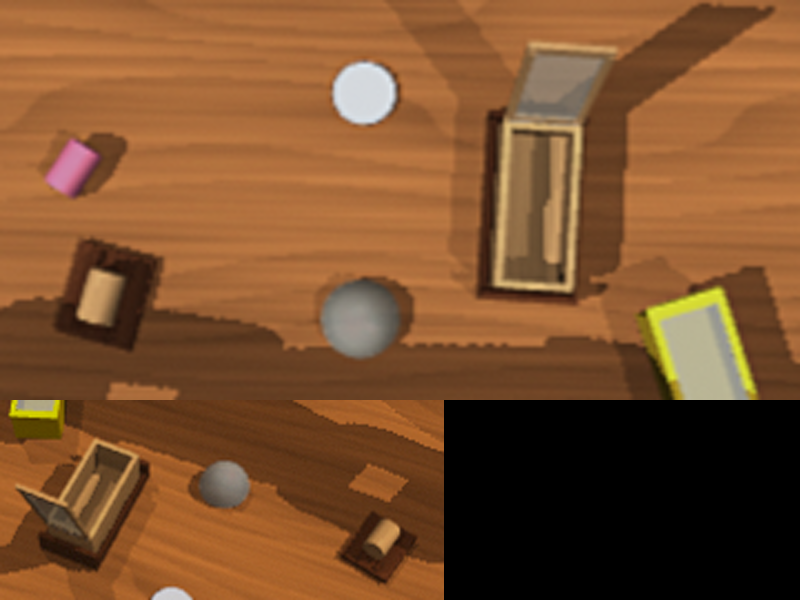

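The crop confirms it: beech roller on its dark rest at top (245,238), pink one apart at (237,200), and the beech box with its clear open lid in the dark cradle. I'll move the wrist camera over the roller.

```bash
python3 -m inch '[{"dx":0.41,"dy":-0.8,"grip":1},{"dx":0.41,"dy":-0.8,"grip":1},{"dx":0.41,"dy":-0.8,"grip":1},{"dx":0.41,"dy":-0.8,"grip":1},{"dx":0.41,"dy":-0.8,"grip":1}]' 10 && python3 -m inch '[{"dx":0.41,"dy":-0.8,"grip":1},{"dx":0.41,"dy":-0.8,"grip":1},{"dx":0.41,"dy":-0.8,"grip":1},{"dx":0.41,"dy":-0.8,"grip":1},{"dx":0.41,"dy":-0.8,"grip":1},{"dx":0.41,"dy":-0.8,"grip":1}]'
python3 - <<'E'
from h import *
import pickle
w=grab('wrist'); pickle.dump(w,open('w1.pkl','wb')); save('w1',w['pixels']); print(proj(w,[[.468,.186,.022]]))
E
```

```text
[[100.98245155 402.42743161]]invalid input
```

View pics/w1.png

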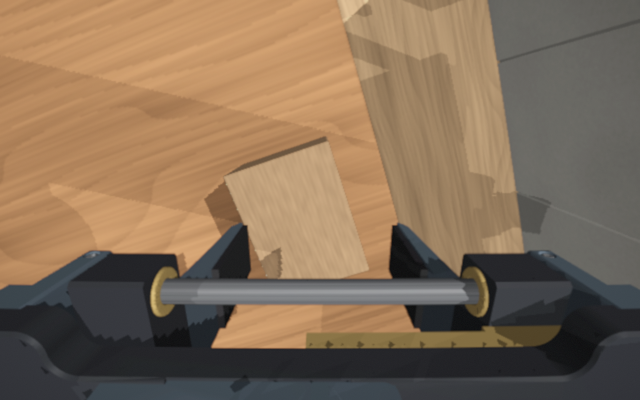

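The arm didn't move: the view still shows the start area, with the wooden block at (300,210) below. The rows probably need all seven keys.

```bash
python3 -m inch '[{"dx":0.41,"dy":-0.8,"dz":0,"wx":0,"wy":0,"wz":0,"grip":1},{"dx":0.41,"dy":-0.8,"dz":0,"wx":0,"wy":0,"wz":0,"grip":1},{"dx":0.41,"dy":-0.8,"dz":0,"wx":0,"wy":0,"wz":0,"grip":1},{"dx":0.41,"dy":-0.8,"dz":0,"wx":0,"wy":0,"wz":0,"grip":1},{"dx":0.41,"dy":-0.8,"dz":0,"wx":0,"wy":0,"wz":0,"grip":1}]' 10 && python3 -m inch '[{"dx":0.41,"dy":-0.8,"dz":0,"wx":0,"wy":0,"wz":0,"grip":1},{"dx":0.41,"dy":-0.8,"dz":0,"wx":0,"wy":0,"wz":0,"grip":1},{"dx":0.41,"dy":-0.8,"dz":0,"wx":0,"wy":0,"wz":0,"grip":1},{"dx":0.41,"dy":-0.8,"dz":0,"wx":0,"wy":0,"wz":0,"grip":1},{"dx":0.41,"dy":-0.8,"dz":0,"wx":0,"wy":0,"wz":0,"grip":1},{"dx":0.41,"dy":-0.8,"dz":0,"wx":0,"wy":0,"wz":0,"grip":1}]'
python3 - <<'E'
from h import *
import pickle
w=grab('wrist'); pickle.dump(w,open('w1.pkl','wb')); save('w1b',w['pixels']); print(proj(w,[[.468,.186,.022]]))
E
```

```text
t: 0.82
tcp_pos: [0.3459, 0.4214, 0.2139]
tcp_rot: [-180.0, -0.0, 161.4]
wrist_force: [0.2, 1.2, 0.3]
grip_width: 0.0913
finger_force: 0.0
t: 1.58
tcp_pos: [0.4687, 0.1834, 0.214]
tcp_rot: [180.0, 0.0, 161.4]
wrist_force: [-0.3, 1.7, 0.4]
grip_width: 0.0913
finger_force: 0.0
[[321.2979863  181.58771631]]
```

View pics/w1b.png

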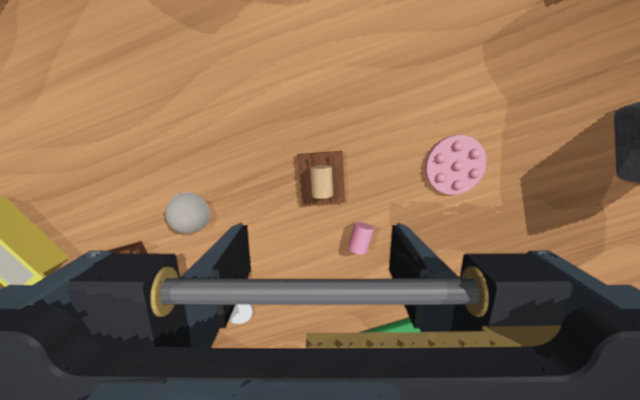

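The wrist view shows the beech roller at (321,181) on its rest, with the pink one at (361,238). The roller's axle is nearly in line with the tool. Next I'll segment it and triangulate.

```bash
cat >> h.py <<'E'
def roller(c,X0,r=30):
    p=proj(c,[X0])[0].astype(int); x0,y0=p-r; im=c['pixels'][y0:y0+2*r,x0:x0+2*r]
    h=cv2.cvtColor(im,cv2.COLOR_RGB2HSV); g=h[...,2].astype(int)
    best=None
    t=cv2.threshold(h[r-18:r+18,r-18:r+18,2],0,255,cv2.THRESH_OTSU)[0]
    n,l,st,ce=cv2.connectedComponentsWithStats((g>t).astype(np.uint8),connectivity=4)
    k=l[r,r]; m=(l==k)
    cn=max(cv2.findContours(m.astype(np.uint8),0,2)[0],key=cv2.contourArea)
    rc=cv2.minAreaRect(cn); return np.array(rc[0])+[x0,y0], cv2.boxPoints(rc)+[x0,y0], st[k,4], rc[1]
E
python3 - <<'E'
from h import *
import pickle
d=pickle.load(open('c0.pkl','rb')); d['w']=pickle.load(open('w1.pkl','rb'))
P=[]
for n in('top','w','scene'):
    c=d[n]; ce,bp,a,sz=roller(c,[.468,.186,.022]); P.append((c,ce))
    B=onplane(c,bp,.03); E=[B[1]-B[0],B[2]-B[1]]; L=max(E,key=np.linalg.norm)
    print(n,ce,a,sz,'len',[round(np.linalg.norm(e),4) for e in E],'yaw',np.degrees(np.arctan2(L[1],L[0])),'ctr',onplane(c,[ce],.026)[0])
for i,j in((0,1),(1,2),(0,2)): print(tri([P[i][0],P[j][0]],[P[i][1],P[j][1]]))
E
```

```text
top [243.75 238.75] 146 (9.486831665039062, 15.495159149169922) len [np.float64(0.0377), np.float64(0.0234)] yaw -16.779387189593223 ctr [0.46866994 0.18875399 0.026     ]
w [322.33167267 182.63341713] 581 (30.961322784423828, 19.275920867919922) len [np.float64(0.0239), np.float64(0.0399)] yaw -15.085330909558937 ctr [0.46884848 0.18707498 0.026     ]
scene [413.32926941 190.46341705] 125 (9.526599884033203, 13.430944442749023) len [np.float64(0.0388), np.float64(0.0241)] yaw 163.03143468572807 ctr [0.46777294 0.18880956 0.026     ]
(array([0.46844305, 0.18767032, 0.02958745]), [np.float64(0.0005299345462766721), np.float64(0.0005299345462768413)])
(array([0.46859903, 0.1879767 , 0.02743926]), [np.float64(0.0008134559891740886), np.float64(0.000813455989174024)])
(array([0.4686789 , 0.18864501, 0.02731822]), [np.float64(0.0001508856618308866), np.float64(0.0001508856618308402)])
```

```bash
python3 -m inch '[{"dx":0,"dy":0.015,"dz":-0.2,"wx":0,"wy":0,"wz":0.055,"grip":1},{"dx":0,"dy":0.015,"dz":-0.4,"wx":0,"wy":0,"wz":0.055,"grip":1},{"dx":0,"dy":0.015,"dz":-0.55,"wx":0,"wy":0,"wz":0.055,"grip":1},{"dx":0,"dy":0.015,"dz":-0.62,"wx":0,"wy":0,"wz":0.055,"grip":1},{"dx":0,"dy":0.015,"dz":-0.662,"wx":0,"wy":0,"wz":0.055,"grip":1},{"dx":0,"dy":0.015,"dz":-0.662,"wx":0,"wy":0,"wz":0.055,"grip":1},{"dx":0,"dy":0.015,"dz":-0.662,"wx":0,"wy":0,"wz":0.055,"grip":-1},{"dx":0,"dy":0.015,"dz":-0.662,"wx":0,"wy":0,"wz":0.055,"grip":-1},{"dx":0,"dy":0.015,"dz":-0.662,"wx":0,"wy":0,"wz":0.055,"grip":-1},{"dx":0,"dy":0.015,"dz":-0.662,"wx":0,"wy":0,"wz":0.055,"grip":-1},{"dx":0,"dy":0.015,"dz":-0.662,"wx":0,"wy":0,"wz":0.055,"grip":-1},{"dx":0,"dy":0.015,"dz":-0.662,"wx":0,"wy":0,"wz":0.055,"grip":-1}]' 10
```

```text
t: 3.12
tcp_pos: [0.4681, 0.1883, 0.0153]
tcp_rot: [-180.0, -0.0, 164.0]
wrist_force: [-0.1, -0.4, 0.0]
grip_width: 0.0341
finger_force: 0.0
```

```bash
python3 -m inch '[{"dx":0,"dy":0,"dz":0,"wx":0,"wy":0,"wz":0,"grip":-1},{"dx":0,"dy":0,"dz":0,"wx":0,"wy":0,"wz":0,"grip":-1},{"dx":0,"dy":0,"dz":0,"wx":0,"wy":0,"wz":0,"grip":-1},{"dx":0,"dy":0,"dz":0,"wx":0,"wy":0,"wz":0,"grip":-1},{"dx":0,"dy":0,"dz":0.1,"wx":0,"wy":0,"wz":0,"grip":-1},{"dx":0,"dy":0,"dz":0.3,"wx":0,"wy":0,"wz":0,"grip":-1},{"dx":0,"dy":0,"dz":0.5,"wx":0,"wy":0,"wz":0,"grip":-1},{"dx":0,"dy":0,"dz":0.7,"wx":0,"wy":0,"wz":0,"grip":-1},{"dx":0,"dy":0,"dz":0.75,"wx":0,"wy":0,"wz":0,"grip":-1},{"dx":0,"dy":0,"dz":0.75,"wx":0,"wy":0,"wz":0,"grip":-1}]' 10
```

```text
t: 4.38
tcp_pos: [0.4683, 0.1884, 0.2407]
tcp_rot: [180.0, 0.1, 164.0]
wrist_force: [0.3, 0.2, -1.1]
grip_width: 0.0275
finger_force: 10.0
```

```bash
python3 -m inch '[{"dx":0.09,"dy":-0.54,"dz":0.05,"wx":0,"wy":0,"wz":-0.85,"grip":-1},{"dx":0.09,"dy":-0.54,"dz":0.05,"wx":0,"wy":0,"wz":-0.85,"grip":-1},{"dx":0.09,"dy":-0.54,"dz":0.05,"wx":0,"wy":0,"wz":-0.85,"grip":-1},{"dx":0.09,"dy":-0.54,"dz":0.05,"wx":0,"wy":0,"wz":-0.85,"grip":-1},{"dx":0.09,"dy":-0.54,"dz":0.05,"wx":0,"wy":0,"wz":-0.85,"grip":-1}]' && python3 -m inch '[{"dx":0.09,"dy":-0.54,"dz":0.05,"wx":0,"wy":0,"wz":-0.85,"grip":-1},{"dx":0.09,"dy":-0.54,"dz":0.05,"wx":0,"wy":0,"wz":-0.85,"grip":-1},{"dx":0.09,"dy":-0.54,"dz":0.05,"wx":0,"wy":0,"wz":-0.85,"grip":-1},{"dx":0.09,"dy":-0.54,"dz":0.05,"wx":0,"wy":0,"wz":-0.85,"grip":-1},{"dx":0.09,"dy":-0.54,"dz":0.05,"wx":0,"wy":0,"wz":-0.85,"grip":-1},{"dx":0.09,"dy":-0.54,"dz":0.05,"wx":0,"wy":0,"wz":-0.85,"grip":-1}]'
python3 - <<'E'
from h import *
import pickle
w=grab('wrist'); pickle.dump(w,open('w2.pkl','wb')); save('w2',w['pixels']); print(proj(w,[[.545,-.135,.05]]))
E
```

```text
t: 5.0
tcp_pos: [0.4942, 0.026, 0.2532]
tcp_rot: [-179.8, -0.1, 125.7]
wrist_force: [0.1, 0.3, -0.3]
grip_width: 0.0276
finger_force: 10.0
t: 5.75
tcp_pos: [0.5218, -0.1349, 0.2696]
tcp_rot: [-179.9, -0.0, 87.7]
wrist_force: [-0.6, -0.1, 0.1]
grip_width: 0.0279
finger_force: 10.0
[[337.02804531 176.98905741]]
```

View pics/w2.png

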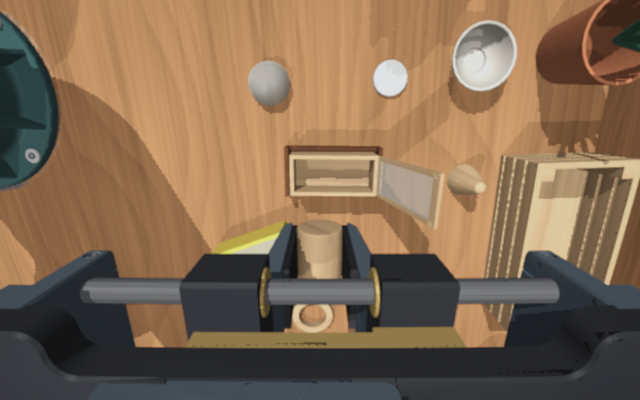

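The wrist view shows the beech box rim from about (290,152) to (380,196), with the lid leaning right from x≈380 to (440,225) and the roller held at (320,238). Now to measure the rim.

```bash
python3 - <<'E'
from h import *
import pickle
w=pickle.load(open('w2.pkl','rb')); im=w['pixels']
h=cv2.cvtColor(im,cv2.COLOR_RGB2HSV)
for p in [(335,155),(335,192),(293,170),(377,172),(335,140),(270,180),(335,175),(335,149),(335,205)]: print(p,im[p[1],p[0]],h[p[1],p[0]])
m=((h[...,1]<125)&(h[...,2]>130)).astype(np.uint8)
for y in range(144,204): print(y,''.join('#' if v else '.' for v in m[y,282:392]))
E
```

```text
(335, 155) [192 166 127] [ 18  86 192]
(335, 192) [201 176 136] [ 18  82 201]
(293, 170) [189 165 126] [ 19  85 189]
(377, 172) [199 179 152] [ 17  60 199]
(335, 140) [175 130  89] [ 14 125 175]
(270, 180) [194 147 102] [ 15 121 194]
(335, 175) [143 118  88] [ 16  98 143]
(335, 149) [109  71  49] [ 11 140 109]
(335, 205) [153 112  75] [ 14 130 153]
144 #####.....##..........##...............##..##.........###.........#..##..####........###.#.............#####..
145 ###...................................................................................................#.#.#...
146 ##.......................................................................................................##...
147 ##.......................................................................................................#.##.
148 ##.......................................................................................................####.
149 #.....................................................................................................#...##..
150 ##.....................................................
[... 5450 characters left out ...]
##########
198 ########.........................................................................................#############
199 ##########........................................................................................############
200 ##########.......#..................................................................................##########
201 ##########.......#....................................................................................########
202 ###########.............................................................................................######
203 ##########........#......................................................................................#####
```

```bash
python3 - <<'E'
from h import *
import pickle
w=pickle.load(open('w2.pkl','rb')); d=pickle.load(open('c0.pkl','rb'))
for p in [(295,196.6),(335,196.6),(370,196.6),(310,159.7),(365,159.7),(289,160),(289.7,190),(294,165),(294.8,185),(371,165),(369.5,180),(310,151.7),(370,151.7)]: print(p,onplane(w,[p],.052)[0])
for n in('top','scene'):
    im=d[n]['pixels'];h=cv2.cvtColor(im,cv2.COLOR_RGB2HSV)
    x,y,X,Y=(358,160,402,245) if n=='top' else (246,140,312,206)
    m=((h[...,1]<125)&(h[...,2]>130)).astype(np.uint8)
    print(n,x,y)
    for r in range(y,Y): print(r,''.join('#' if v else '.' for v in m[r,x:X]))
E
```

```text
(295, 196.6) [ 0.48560477 -0.16020377  0.052     ]
(335, 196.6) [ 0.54146543 -0.16235605  0.052     ]
(370, 196.6) [ 0.59035636 -0.16423359  0.052     ]
(310, 159.7) [ 0.50905272 -0.10947869  0.052     ]
(365, 159.7) [ 0.58304915 -0.11231898  0.052     ]
(289, 160) [ 0.48075916 -0.10877181  0.052     ]
(289.7, 190) [ 0.47885063 -0.15041964  0.052     ]
(294, 165) [ 0.4870603  -0.11580242  0.052     ]
(294.8, 185) [ 0.48638279 -0.14358318  0.052     ]
(371, 165) [ 0.59121313 -0.1198122   0.052     ]
(369.5, 180) [ 0.58939915 -0.14049207  0.052     ]
(310, 151.7) [ 0.50956847 -0.09879304  0.052     ]
(370, 151.7) [ 0.58967034 -0.10186084  0.052     ]
top 358 160
160 ............................................
161 ............................................
162 ............................................
163 ................######......................
164 .................................#####......
165 ............................................
166 .................###.#......................
167 .................####################.......
168 .................##################
[... 7733 characters left out ...]
.............................................................
197 ..................................................................
198 ..................................................................
199 ..................................................................
200 ..................................................................
201 ..................................................................
202 ..................................................................
203 ..................................................................
204 ..................................................................
205 ..................................................................
```

```bash
python3 - <<'E'
from h import *
import pickle
w=pickle.load(open('w2.pkl','rb')); d=pickle.load(open('c0.pkl','rb'));t=d['top']
cb=np.array([.540,-.134]);y=-.04;R=np.array([[np.cos(y),-np.sin(y)],[np.sin(y),np.cos(y)]])
for q in[(-.06,.028),(-.06,-.028),(.06,-.028),(.06,.028)]:
    X=np.r_[cb+R@q,.052]; print(q,X,'top',proj(t,[X])[0],'wrist',proj(w,[X])[0])
print('tri near-left',tri([t,w],[(363.2,235.8),(289,152.2)]),'near-right',tri([t,w],[(386.3,236.5),(289.8,196.6)]))
# lid free edge: wrist corners and top corners
print('lid +y',tri([t,w],[(374.8,162.8),(441,172)]),'lid -y',tri([t,w],[(399,164),(436,226)]))
print(state()['joint_positions'])
E
```

```text
(-0.06, 0.028) [ 0.48116769 -0.10362304  0.052     ] top [363.75888623 236.23601765] wrist [289.03982243 156.15969024]
(-0.06, -0.028) [ 0.47892829 -0.15957824  0.052     ] top [387.18432217 237.63196639] wrist [290.20523694 196.34678059]
(0.06, -0.028) [ 0.59883231 -0.16437696  0.052     ] top [389.58522165 187.70526896] wrist [376.06356983 196.4750229 ]
(0.06, 0.028) [ 0.60107171 -0.10842176  0.052     ] top [366.33881533 186.36445634] wrist [378.44305978 156.29813085]
tri near-left (array([ 0.48183703, -0.10028867,  0.05223073]), [np.float64(0.0019850860887160784), np.float64(0.0019850860887160164)]) near-right (array([ 0.48191293, -0.15287395,  0.07867847]), [np.float64(0.0005054107766286755), np.float64(0.0005054107766285372)])
lid +y (array([ 0.64266574, -0.11292257,  0.1571896 ]), [np.float64(0.0017515455543521308), np.float64(0.0017515455543521126)]) lid -y (array([ 0.6389995 , -0.16509729,  0.16607437]), [np.float64(0.00016930497961556518), np.float64(0.0001693049796155152)])
[-1.69690083e+01  3.22605548e+00  1.15834485e+02 -5.33896361e-05
  6.09927803e+01 -1.46816181e+01]
```

The box centre is about (0.541,-0.134) with yaw about -2.3°. The lid is at about 1.9 rad, which is plausible. I'll place the roller at box x ≈ -8 mm with a 10° tilt so the gripper body stays clear of the lid. First step is a hover in the mouth of the box.

```bash
python3 -m inch '[{"dx":0.04,"dy":0.004,"dz":-0.1,"wx":-0.009,"wy":-0.222,"wz":0,"grip":-1},{"dx":0.04,"dy":0.004,"dz":-0.3,"wx":-0.009,"wy":-0.222,"wz":0,"grip":-1},{"dx":0.04,"dy":0.004,"dz":-0.48,"wx":-0.009,"wy":-0.222,"wz":0,"grip":-1},{"dx":0.04,"dy":0.004,"dz":-0.6,"wx":-0.009,"wy":-0.222,"wz":0,"grip":-1},{"dx":0.04,"dy":0.004,"dz":-0.66,"wx":-0.009,"wy":-0.222,"wz":0,"grip":-1},{"dx":0.04,"dy":0.004,"dz":-0.66,"wx":-0.009,"wy":-0.222,"wz":0,"grip":-1}]'
python3 - <<'E'
from h import *
w=grab('wrist');t=grab('top'); 
o=np.zeros((600,800,3),np.uint8);o[:400,:640]=w['pixels'];o[400:,:400]=cv2.resize(t['pixels'][150:250,300:500],(400,200),interpolation=cv2.INTER_CUBIC); 
s=grab('scene'); o[400:,400:]=cv2.resize(s['pixels'][120:220,200:400],(400,200),interpolation=cv2.INTER_CUBIC); save('w3',o)
E
```

```text
t: 6.55
tcp_pos: [0.5338, -0.1341, 0.0718]
tcp_rot: [170.1, -0.1, 87.6]
wrist_force: [-0.4, 0.8, 1.2]
grip_width: 0.0273
finger_force: 10.0
```

View pics/w3.png

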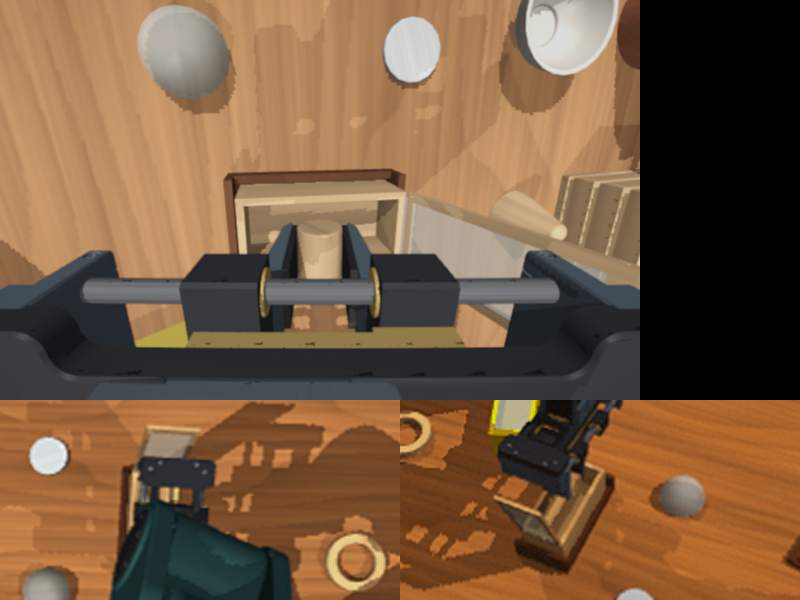

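The view shows the roller in the fingers at (320,250) over the box mouth, with the rim at columns 237-405 and its far edge at rows 182-203. The lid is clear to the right. Quick numeric check of the fit before lowering.

```bash
python3 - <<'E'
from h import *
w=grab('wrist'); cb=np.array([.541,-.134]);y=-.04;R=np.array([[np.cos(y),-np.sin(y)],[np.sin(y),np.cos(y)]])
for q in[(-.06,.028),(-.055,.023),(0,.023),(0,.028),(.055,.023),(-.06,0),(-.055,0)]: print(q,proj(w,[np.r_[cb+R@q,.052]])[0])
h=cv2.cvtColor(w['pixels'],cv2.COLOR_RGB2HSV)
print('col320',[tuple(w['pixels'][r,320]) for r in range(176,212,2)])
print('row235',[(c,int(w['pixels'][235,c,0])) for c in range(226,256,2)])
E
```

```text
(-0.06, 0.028) [233.97641532 199.90513432]
(-0.055, 0.023) [242.33894312 206.68430386]
(0, 0.023) [323.11749945 202.27437946]
(0, 0.028) [323.12209205 195.38439741]
(0.055, 0.023) [396.88592467 198.24701761]
(-0.06, 0) [237.61950722 238.85564902]
(-0.055, 0) [245.04329552 238.32813038]
col320 [(np.uint8(111), np.uint8(73), np.uint8(50)), (np.uint8(108), np.uint8(71), np.uint8(49)), (np.uint8(120), np.uint8(98), np.uint8(71)), (np.uint8(157), np.uint8(131), np.uint8(98)), (np.uint8(157), np.uint8(129), np.uint8(98)), (np.uint8(160), np.uint8(133), np.uint8(100)), (np.uint8(165), np.uint8(137), np.uint8(104)), (np.uint8(166), np.uint8(138), np.uint8(104)), (np.uint8(166), np.uint8(138), np.uint8(104)), (np.uint8(206), np.uint8(176), np.uint8(137)), (np.uint8(212), np.uint8(182), np.uint8(142)), (np.uint8(212), np.uint8(182), np.uint8(142)), (np.uint8(206), np.uint8(176), np.uint8(137)), (np.uint8(179), np.uint8(151), np.uint8(114)), (np.uint8(180), np.uint8(152), np.uint8(116)), (np.uint8(178), np.uint8(150), np.uint8(115)), (np.uint8(176), np.uint8(148), np.uint8(112)), (np.uint8(171), np.uint8(143), np.uint8(108))]
row235 [(226, 168), (228, 129), (230, 129), (232, 131), (234, 96), (236, 194), (238, 225), (240, 225), (242, 223), (244, 136), (246, 86), (248, 111), (250, 152), (252, 152), (254, 152)]
```

```bash
python3 -m inch '[{"dx":-0.003,"dy":0.003,"dz":-0.06,"wx":0,"wy":0,"wz":0,"grip":-1},{"dx":-0.003,"dy":0.003,"dz":-0.11,"wx":0,"wy":0,"wz":0,"grip":-1},{"dx":-0.003,"dy":0.003,"dz":-0.15,"wx":0,"wy":0,"wz":0,"grip":-1},{"dx":-0.003,"dy":0.003,"dz":-0.165,"wx":0,"wy":0,"wz":0,"grip":-1},{"dx":-0.003,"dy":0.003,"dz":-0.165,"wx":0,"wy":0,"wz":0,"grip":-1},{"dx":-0.003,"dy":0.003,"dz":-0.165,"wx":0,"wy":0,"wz":0,"grip":-1}]'
```

```text
t: 7.5
tcp_pos: [0.5334, -0.1336, 0.0231]
tcp_rot: [170.0, -0.0, 87.5]
wrist_force: [0.2, -0.0, -0.0]
grip_width: 0.0272
finger_force: 10.0
```

```bash
python3 -m inch '[{"dx":0,"dy":0,"dz":0,"wx":0,"wy":0,"wz":0,"grip":-0.08},{"dx":0,"dy":0,"dz":0,"wx":0,"wy":0,"wz":0,"grip":-0.08},{"dx":0,"dy":0,"dz":0,"wx":0,"wy":0,"wz":0,"grip":-0.08},{"dx":0,"dy":0,"dz":0,"wx":0,"wy":0,"wz":0,"grip":-0.08},{"dx":0,"dy":0,"dz":0,"wx":0,"wy":0,"wz":0,"grip":-0.08},{"dx":0,"dy":0,"dz":0.06,"wx":0,"wy":0,"wz":0,"grip":-0.08},{"dx":0,"dy":0,"dz":0.15,"wx":0,"wy":0,"wz":0,"grip":-0.08},{"dx":0,"dy":0,"dz":0.33,"wx":0,"wy":0,"wz":0,"grip":-0.08},{"dx":0,"dy":0,"dz":0.52,"wx":0,"wy":0,"wz":0,"grip":-0.08},{"dx":0,"dy":0,"dz":0.7,"wx":0,"wy":0,"wz":0,"grip":-0.08},{"dx":0,"dy":0,"dz":0.83,"wx":0.009,"wy":0.222,"wz":0,"grip":-0.08},{"dx":0,"dy":0,"dz":0.83,"wx":0.009,"wy":0.222,"wz":0,"grip":-0.08}]'
python3 - <<'E'
from h import *
w=grab('wrist');t=grab('top');s=grab('scene')
o=np.zeros((600,800,3),np.uint8);o[:400]=cv2.resize(w['pixels'][80:280,200:600],(800,400),interpolation=cv2.INTER_CUBIC);o[400:,:400]=cv2.resize(t['pixels'][150:250,300:500],(400,200),interpolation=cv2.INTER_CUBIC)
o[400:,400:]=cv2.resize(s['pixels'][120:220,200:400],(400,200),interpolation=cv2.INTER_CUBIC); save('w4',o)
E
```

```text
t: 9.0
tcp_pos: [0.5355, -0.1341, 0.2767]
tcp_rot: [179.8, 0.1, 87.5]
wrist_force: [1.1, -0.6, -0.7]
grip_width: 0.0419
finger_force: 0.0
```

View pics/w4.png

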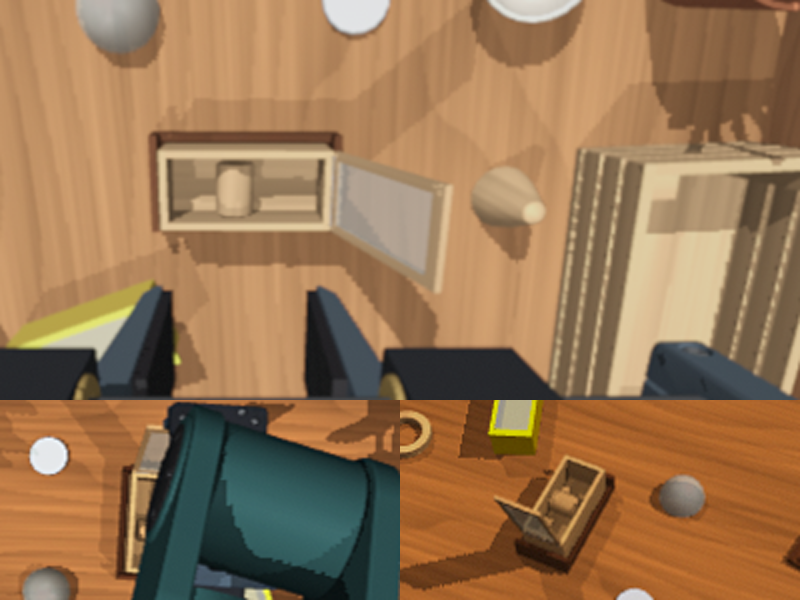

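The roller lies crosswise in the box at crop (235,188), and the lid is untouched. Next, go behind the lid, lower the closed fingers and push it over.

```bash
python3 -m inch '[{"dx":0.2,"dy":0,"dz":0,"wx":0,"wy":0,"wz":0,"grip":-1},{"dx":0.4,"dy":0,"dz":0,"wx":0,"wy":0,"wz":0,"grip":-1},{"dx":0.57,"dy":0,"dz":0,"wx":0,"wy":0,"wz":0,"grip":-1},{"dx":0.57,"dy":0,"dz":-0.2,"wx":0,"wy":0,"wz":0,"grip":-1},{"dx":0.57,"dy":0,"dz":-0.4,"wx":0,"wy":0,"wz":0,"grip":-1},{"dx":0.57,"dy":0,"dz":-0.52,"wx":0,"wy":0,"wz":0,"grip":-1},{"dx":0.57,"dy":0,"dz":-0.52,"wx":0,"wy":0,"wz":0,"grip":-1},{"dx":0.57,"dy":0,"dz":-0.52,"wx":0,"wy":0,"wz":0,"grip":-1}]'
python3 -m inch '[{"dx":-0.1,"dy":0,"dz":0,"wx":0,"wy":0,"wz":0,"grip":-1},{"dx":-0.17,"dy":0,"dz":0,"wx":0,"wy":0,"wz":0,"grip":-1},{"dx":-0.24,"dy":0,"dz":0,"wx":0,"wy":0,"wz":0,"grip":-1},{"dx":-0.31,"dy":0,"dz":0,"wx":0,"wy":0,"wz":0,"grip":-1},{"dx":-0.38,"dy":0,"dz":0,"wx":0,"wy":0,"wz":0,"grip":-1},{"dx":-0.45,"dy":0,"dz":0,"wx":0,"wy":0,"wz":0,"grip":-1},{"dx":-0.5,"dy":0,"dz":0,"wx":0,"wy":0,"wz":0,"grip":-1},{"dx":-0.5,"dy":0,"dz":0,"wx":0,"wy":0,"wz":0,"grip":-1},{"dx":-0.5,"dy":0,"dz":0,"wx":0,"wy":0,"wz":0,"grip":-1}]'
```

```text
t: 10.15
tcp_pos: [0.7045, -0.1337, 0.1171]
tcp_rot: [179.9, 0.0, 87.5]
wrist_force: [0.6, 0.2, 0.8]
grip_width: 0.0006
finger_force: 0.0
t: 11.28
tcp_pos: [0.5552, -0.1337, 0.1165]
tcp_rot: [179.9, 0.0, 87.5]
wrist_force: [-0.1, 0.5, 0.2]
grip_width: 0.0004
finger_force: 0.0
```

```bash
python3 -m inch '[{"dx":0,"dy":0,"dz":0.2,"wx":0,"wy":0,"wz":0,"grip":1},{"dx":-0.05,"dy":0,"dz":0.4,"wx":0,"wy":0,"wz":-0.25,"grip":1},{"dx":-0.05,"dy":0,"dz":0.5,"wx":0,"wy":0,"wz":-0.5,"grip":1},{"dx":-0.05,"dy":0,"dz":0.5,"wx":0,"wy":0,"wz":-0.75,"grip":1},{"dx":-0.05,"dy":0,"dz":0.5,"wx":0,"wy":0,"wz":-1,"grip":1},{"dx":-0.05,"dy":0,"dz":0.5,"wx":0,"wy":0,"wz":-1,"grip":1}]'
python3 -m inch '[{"dx":0,"dy":0,"dz":0,"wx":0,"wy":0,"wz":-0.25,"grip":1},{"dx":0,"dy":0,"dz":0,"wx":0,"wy":0,"wz":-0.5,"grip":1},{"dx":0,"dy":0,"dz":0,"wx":0,"wy":0,"wz":-0.75,"grip":1},{"dx":0,"dy":0,"dz":0,"wx":0,"wy":0,"wz":-1,"grip":1},{"dx":0,"dy":0,"dz":0,"wx":0,"wy":0,"wz":-1,"grip":1},{"dx":0,"dy":0,"dz":0,"wx":0,"wy":0,"wz":-1,"grip":1}]'
python3 - <<'E'
from h import *
import pickle
w=grab('wrist');t=grab('top');s=grab('scene'); pickle.dump(w,open('w5.pkl','wb'))
o=np.zeros((600,800,3),np.uint8);o[:400,:640]=w['pixels'];o[400:,:400]=cv2.resize(t['pixels'][150:250,300:500],(400,200),interpolation=cv2.INTER_CUBIC)
o[400:,400:]=cv2.resize(s['pixels'][120:220,200:400],(400,200),interpolation=cv2.INTER_CUBIC); save('w5',o)
cb=np.array([.5395,-.133]);y=-.04;R=np.array([[np.cos(y),-np.sin(y)],[np.sin(y),np.cos(y)]])
for q in[(-.066,.028),(-.066,-.028),(.06,-.028),(.06,.028)]: print(q,proj(w,[np.r_[cb+R@q,.056]])[0])
E
```

```text
t: 12.02
tcp_pos: [0.5397, -0.1336, 0.2661]
tcp_rot: [180.0, -0.0, 42.5]
wrist_force: [-0.2, -0.8, -0.6]
grip_width: 0.0577
finger_force: 0.0
t: 12.78
tcp_pos: [0.5393, -0.1335, 0.2658]
tcp_rot: [-180.0, 0.0, -2.3]
wrist_force: [-0.8, -0.7, 0.2]
grip_width: 0.0912
finger_force: 0.0
(-0.066, 0.028) [298.94149805 224.07005019]
(-0.066, -0.028) [338.63291155 224.10148288]
(0.06, -0.028) [340.60288882 132.43447852]
(0.06, 0.028) [297.03187957 132.39909001]
```

View pics/w5.png

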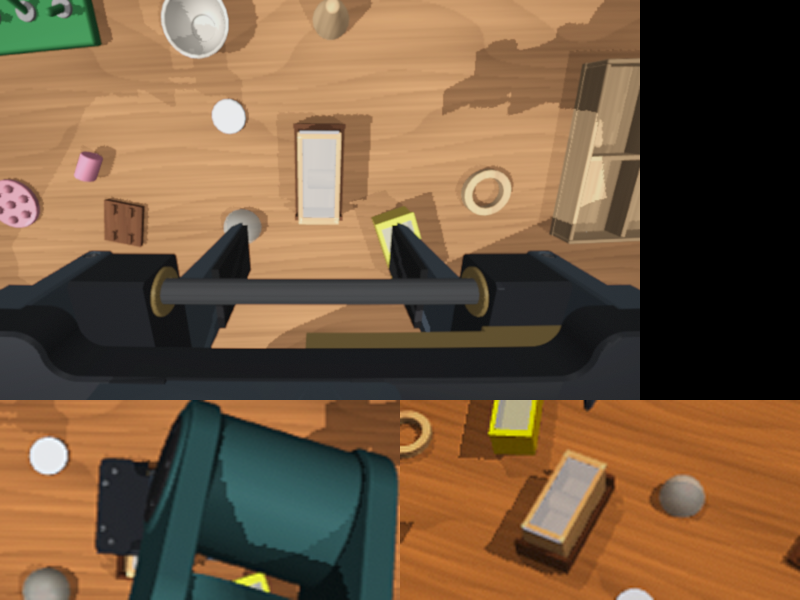

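The lid is shut: pane corners at (298,131) to (341,223), matching the prediction to about a pixel. Descend and grip the sides above the lips.

```bash
python3 -m inch '[{"dx":0,"dy":0.002,"dz":-0.2,"wx":0,"wy":0,"wz":0,"grip":1},{"dx":0,"dy":0.002,"dz":-0.4,"wx":0,"wy":0,"wz":0,"grip":1},{"dx":0,"dy":0.002,"dz":-0.58,"wx":0,"wy":0,"wz":0,"grip":1},{"dx":0,"dy":0.002,"dz":-0.7,"wx":0,"wy":0,"wz":0,"grip":1},{"dx":0,"dy":0.002,"dz":-0.77,"wx":0,"wy":0,"wz":0,"grip":1},{"dx":0,"dy":0.002,"dz":-0.81,"wx":0,"wy":0,"wz":0,"grip":1},{"dx":0,"dy":0.002,"dz":-0.81,"wx":0,"wy":0,"wz":0,"grip":1},{"dx":0,"dy":0.002,"dz":-0.81,"wx":0,"wy":0,"wz":0,"grip":-1},{"dx":0,"dy":0.002,"dz":-0.81,"wx":0,"wy":0,"wz":0,"grip":-1},{"dx":0,"dy":0.002,"dz":-0.81,"wx":0,"wy":0,"wz":0,"grip":-1},{"dx":0,"dy":0.002,"dz":-0.81,"wx":0,"wy":0,"wz":0,"grip":-1},{"dx":0,"dy":0.002,"dz":-0.81,"wx":0,"wy":0,"wz":0,"grip":-1},{"dx":0,"dy":0.002,"dz":-0.81,"wx":0,"wy":0,"wz":0,"grip":-1},{"dx":0,"dy":0.002,"dz":-0.81,"wx":0,"wy":0,"wz":0,"grip":-1}]' 35
```

```text
t: 14.68
tcp_pos: [0.5394, -0.133, 0.0232]
tcp_rot: [180.0, -0.0, -2.5]
wrist_force: [-1.9, 0.7, 6.7]
grip_width: 0.0559
finger_force: 35.0
```

```bash
python3 -m inch '[{"dx":0,"dy":0,"dz":0.03,"wx":0,"wy":0,"wz":0,"grip":-1},{"dx":0,"dy":0,"dz":0.07,"wx":0,"wy":0,"wz":0,"grip":-1},{"dx":0,"dy":0,"dz":0.12,"wx":0,"wy":0,"wz":0,"grip":-1},{"dx":0,"dy":0,"dz":0.2,"wx":0,"wy":0,"wz":0,"grip":-1},{"dx":0,"dy":0,"dz":0.3,"wx":0,"wy":0,"wz":0,"grip":-1},{"dx":0,"dy":0,"dz":0.4,"wx":0,"wy":0,"wz":0,"grip":-1},{"dx":0,"dy":0,"dz":0.5,"wx":0,"wy":0,"wz":0,"grip":-1},{"dx":0,"dy":0,"dz":0.6,"wx":0,"wy":0,"wz":0,"grip":-1},{"dx":0,"dy":0,"dz":0.7,"wx":0,"wy":0,"wz":0,"grip":-1},{"dx":0,"dy":0,"dz":0.75,"wx":0,"wy":0,"wz":0,"grip":-1},{"dx":0,"dy":0,"dz":0.75,"wx":0,"wy":0,"wz":0,"grip":-1}]'
```

```text
t: 16.05
tcp_pos: [0.5394, -0.133, 0.2488]
tcp_rot: [180.0, -0.1, -2.5]
wrist_force: [-1.0, -0.4, -2.1]
grip_width: 0.0555
finger_force: 35.0
```

```bash
python3 -m inch '[{"dx":0.05,"dy":0,"dz":0.03,"wx":-0.004,"wy":-0.09,"wz":0,"grip":-1},{"dx":0.1,"dy":0,"dz":0.06,"wx":-0.007,"wy":-0.18,"wz":0,"grip":-1},{"dx":0.15,"dy":0,"dz":0.09,"wx":-0.011,"wy":-0.27,"wz":0,"grip":-1},{"dx":0.2,"dy":0,"dz":0.1,"wx":-0.014,"wy":-0.36,"wz":0,"grip":-1},{"dx":0.25,"dy":0,"dz":0.1,"wx":-0.018,"wy":-0.45,"wz":0,"grip":-1},{"dx":0.25,"dy":0,"dz":0.1,"wx":-0.022,"wy":-0.54,"wz":0,"grip":-1},{"dx":0.25,"dy":0,"dz":0.1,"wx":-0.025,"wy":-0.63,"wz":0,"grip":-1},{"dx":0.25,"dy":0,"dz":0.1,"wx":-0.029,"wy":-0.72,"wz":0,"grip":-1},{"dx":0.25,"dy":0,"dz":0.1,"wx":-0.032,"wy":-0.81,"wz":0,"grip":-1},{"dx":0.25,"dy":0,"dz":0.1,"wx":-0.035,"wy":-0.88,"wz":0,"grip":-1},{"dx":0.25,"dy":0,"dz":0.1,"wx":-0.035,"wy":-0.88,"wz":0,"grip":-1},{"dx":0.25,"dy":0,"dz":0.1,"wx":-0.035,"wy":-0.88,"wz":0,"grip":-1},{"dx":0.25,"dy":0,"dz":0.1,"wx":-0.035,"wy":-0.88,"wz":0,"grip":-1},{"dx":0.25,"dy":0,"dz":0.1,"wx":-0.035,"wy":-0.88,"wz":0,"grip":-1},{"dx":0.25,"dy":0,"dz":0.1,"wx":-0.035,"wy":-0.88,"wz":0,"grip":-1},{"dx":0.25,"dy":0,"dz":0.1,"wx":-0.035,"wy":-0.88,"wz":0,"grip":-1}]'
python3 - <<'E'
from h import *
w=grab('wrist');s=grab('scene'); p=proj(s,[state()['tcp_pos']])[0].astype(int); x=max(p[0]-80,0);y=max(p[1]-60,0)
c=cv2.resize(s['pixels'][y:y+120,x:x+160],(400,300),interpolation=cv2.INTER_CUBIC)
o=np.zeros((600,800,3),np.uint8);o[:300,:400]=c;o[300:,:480]=cv2.resize(w['pixels'],(480,300));t=grab('top')['pixels'];o[:250,400:]=cv2.resize(t,(400,250))
save('w6',o)
E
```

```text
t: 18.05
tcp_pos: [0.6142, -0.1329, 0.2779]
tcp_rot: [-179.8, -39.6, -2.6]
wrist_force: [0.1, 0.9, -1.8]
grip_width: 0.0557
finger_force: 35.0
```

View pics/w6.png

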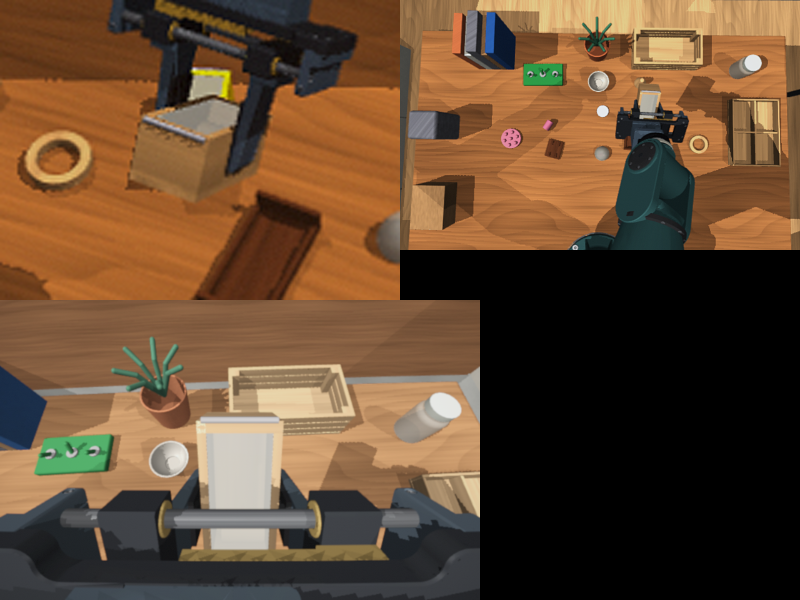

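The box is held and tipped 40° with the hinge end up and the lid shut. The roller isn't visible at the upper end of the pane, so it should have run down, and the low edge works out at about 0.22 m above the shelf. Handing in.

```bash
python3 -c "
from cell import sign_off
print(sign_off())"
```

```text
the job is handed in; nothing more can be done
None
```

Handed in: the roller is inside the shut box, which is out of the cradle and held still at about 40° with the hinge end up and its low edge about 22 cm above the shelf. I couldn't see the low end to confirm where the roller settled, and no verdict came back.

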